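Clamp the load cell in the quick-release vise

TASK

Clamp the load cell that stands loose in the quick-release vise: press and hold down the vise's release lever, slide the moving jaw up to the load cell until the cell is held against the fixed jaw, and let the lever spring back up. Then turn the spoked handle clockwise, as seen from the handle's end, until the jaw is screwed firmly tight. Leave the load cell standing upright on the vise's bed and the other things on the bench where they are.

Things in the scene. Friction and masses are not known exactly. Their poses are not given: they have to be found in the camera images.
- vise: The vise, bolted to the bench: grey base 90 (x) by 290 (y) mm, flat bed at z = 35 mm, 12 mm high feet to x = +-65 mm. Origin on the bench. y is the slide axis: fixed jaw at the -y end (80 mm wide, 104 mm high), spoked handle at the +y end (robot's left). The moving jaw closes towards -y. x points away from the robot, z up. Yaw up to 0.35 rad either way.
- fixed_face (a point): Middle of the fixed jaw's face, 70 mm above the bench; it looks to the vise's +y.
- jaw_face (a point): Middle of the moving jaw's face, 70 mm above the bench; it looks to the vise's -y. Steel plate 80 mm wide, 38 to 102 mm above the bench.
- jaw: The moving jaw plate (80 by 12 by 64 mm); origin at bench level below its face. It rides on the carriage; the screw drives it out towards -y.
- carriage (a joint): Position of the sliding carriage (m): 0 fully open, grows to 0.115 towards the fixed jaw. A grey block 64 (x) by 46 (y) mm, 96 mm high (lock wheel on top: 113), that carries lever, screw, handle and jaw; the jaw's face is 61 mm plus the screw's travel to -y of the block's middle. Locked while the lever is up; with the lever down it slides with about 2 N of drag and the inertia of some 8 kg.
- lever (a joint): Release lever (rad): 0 up (locked), 0.20 pressed fully down to its stop; unlocked beyond about 0.03. Its spring lifts it when let go; at the paddle it takes 6 N to start and 8 N at the stop. The pivot runs along the slide axis over the carriage's middle, 57 mm from the paddle's centre.
- paddle (a point): Centre of the upper face of the lever's steel paddle, where to press: on the vise's +x side, 124 mm above the bench, at the block's middle in y; sinks 11 mm at the stop. Its floor is 46 (y) by 44 (x) mm, with lips 11 mm high at both y ends and the outer x end: shut fingertips fit between, and while pressing down push a lip to take the carriage along. The block's side is 25 mm away.
- screw (a joint): Turn of the screw (rad), 0 to 10.5; grows when the handle is turned clockwise seen from its end (looking along the vise's -y), which tightens: spokes on the robot's side (-x) go down. Moves the jaw out 10 mm a turn (1.59 mm per rad). Turns freely at 0.12 N m, about 3 N on a spoke 38 mm out; 8 N there is tight. Stays where it is left.
- hub (a point): Centre of the spoked handle on the screw's axis, 90 mm above the bench, 62 mm to +y of the carriage block's middle; travels with the carriage. Four steel spokes 90 degrees apart, 12 mm thick, reach 51 mm from the axis, in the plane through this point square to the slide axis. At screw = 0 they point to the vise's -x, +z, +x, -z. Behind them a collar 32 mm thick leads 39 mm to the block.
- cell: The work: a bare aluminium S-shaped load cell, a block 50 (x) by 34 (y) by 65 mm high with two dark slots, 0.25 to 0.5 kg, standing loose on the vise's bed between the jaws, its 34 mm thickness along the slide axis (turned by up to 0.1 rad). Origin at the centre of its underside; z up.
- grip_a: Bystander: small turned steel test grip, 32 mm across, 52 mm high, on the bench on the robot's side of the vise. Origin at its underside.
- grip_b: Bystander: the same kind of test grip, beyond the vise.
- weight: Bystander: steel knobbed weight, 40 mm across, 56 mm high, beyond the vise. Origin at its underside.
- driver: Bystander: screwdriver lying on the right.
- spanner: Bystander: steel spanner lying on the right.
- caliper: Bystander: digital caliper, 150 mm long, lying on the left.
- oil: Bystander: white oil bottle 44 mm across, 110 mm high, on the left.
Mind the look-alikes: they are no part of the job. What is shaped like the cell but green is not meant.

How it is judged:
By the outcome, as a careful person would: the job done as asked, in the order asked, and still so for the second after the job is handed in, with the robot touching nothing.
It also fails if it takes over 51 s, if anything falls off the work surface, if the arm or the gripper's body presses on something with over 40 N, if the wrist force passes 120 N, or if a joint passes its speed limit or range.

ROBOT

A 6-joint arm with a two-finger parallel gripper is mounted at the origin on the work surface. World frame = base frame: x ahead of the robot, y to its left, z up, the work surface at z = 0. Lengths are in m, angles in degrees, forces in N, time in s.
With the tool pointing down it reaches from about 0.4 to 0.825 m from the base axis. Payload 7 kg.
Tool frame: the origin (TCP) lies at the very end of the fingers, on their centre line; the grasp point (between the pads) lies 19 mm behind it; z points along the fingers, y is the line along which they close (so a half turn about z gives the same grasp; the last joint's range is limited). The gripper opens to 88 mm and grips with 3 to 60 N. Pads are 19 mm wide; open, the fingers measure 130 mm over their backs; the gripper's body (78 mm by 193 mm) begins 47 mm behind the grasp point.
Start: joints at [-57.405, 20.546, 0.682, 0, -70.136, -16.507], TCP at [0.187, -0.649, 0.227] pointing down, gripper open.
Joint ranges: [-176.03, 176.03], [-82.01, 121.73], [-58.28, 71.71], [-173.87, 95.51], [-174.79, -0.11], [-173.66, 173.66]. Speed limits (degrees/s): [136.94, 136.94, 172.46, 180, 180, 180].

INTERFACE

Orientations are given as [roll, pitch, yaw] about the fixed x, y, z axes, in that order (R = Rz(yaw) Ry(pitch) Rx(roll)).
In Python, from plant import ctrl, cams, workorder gives the robot as it stands.
- The arm moves only by the tool play_rows, never from a script. Its argument "motion" is a list of rows, each an object of numbers: "x", "y", "z": the shift along the tool's x, y, z normalised to -1 to 1, where 1 is 0.025 m; "rx", "ry", "rz": the turn, a rotation vector about the tool's x, y, z normalised to -1 to 1, where 1 is 4 degrees. A call has 1 to 20 rows; each row shifts and turns the commanded pose from where the row before left it, along the tool's axes as they then stand; what a row does not reach is not made up. A row lasts 1/8 s, in which the tool goes at most 62.5 mm and 10.7 degrees, less where a joint would pass 70% of its speed; a pose out of reach is approached as far as the arm can. A call with a number of a shift or a turn outside -1 to 1 is refused whole. A call with a gripper value outside its range is refused whole. "fingers" is the opening, from -1 (shut) to 1 (fully open), set as the call begins (left out, the last holds). The fingers move at their own pace and stop on an object; the grip force is fixed at half the most. Time passes only in rows, so rows that do not move let the fingers close. It gives the time, the measured TCP pose, the force, the opening and the grip force at its end, in the units of the state.
- ctrl.get_obs(): the state, without advancing time (a new reading comes with each control period).
- cams.snapshot(name): name is "scene" or "top"; returns the picture (420x560x3 uint8, blue, green, red); there is no depth.
- cams.get_calibration(name): a dict with "vertical_fov" (degrees; the focal length in pixels is half the picture's height over the tangent of half this angle, whatever the lens; pixels are square), "cx", "cy" (the principal point, pixels), "position" and "rotation" of the camera in the world. Camera axes: x right, y up, looking along -z (the intrinsics and any distortion apply to the point x, -y, -z); pixel columns grow to the right and rows downward; lengths in m; the calibration is good to about 2 mm. A picture is of the moment at which its call begins. get_calibration takes no time and is no camera call.
- workorder.close_job(): hands the job in; it is judged then, once.
The state is a dict: "clock": time; "joint_pos": joint angles; "qvel": joint speeds; "tau": joint torques, N m; "tool_pos": TCP position; "orientation": TCP orientation; "force": force on the tool from outside, world axes, zero at the start; "moment": the same for the moment, N m; "opening": finger opening in m; "gripper_force": force on a finger pad.
Only numpy, scipy, OpenCV 4.12 (cv2) and the standard library are available. Lean on these libraries where they do the work, as an engineer would, in place of code of your own. Each camera call takes 0.05 s, during which the arm holds its last target. There are 200 camera calls.

## Working session

There is one attempt and no reset: what is moved stays moved. The work goes in short steps, Python scripts to look and compute and a tool call to move; the robot and the scene stay as the last step left them, time stands still between calls to the robot, and variables do not carry over. Pictures are saved under pics/ and viewed, at most 10 in all, crops included, and the job is handed in when it is done.

Besides the shell and the picture viewer there is one more tool, called after "Emit:" by a JSON object that holds its "name" and its "arguments". play_rows: Moves the arm, as the interface text tells. Its arguments: {"type":"object","properties":{"motion":{"type":"array"},"fingers":{"type":"number"}},"required":["motion"]}

```bash
mkdir -p pics; ls
python3 - <<'E'
from plant import ctrl,cams
import cv2
for n in("scene","top"):
    cv2.imwrite(f"pics/{n}0.png",cams.snapshot(n)); print(n,cams.get_calibration(n))
print(ctrl.get_obs())
E
```

```text
pics
scene {'vertical_fov': 46.702080588778145, 'cx': 278.67851402845645, 'cy': 204.8148437659611, 'position': array([ 0.92050676, -0.51669176,  1.10943292]), 'rotation': array([32.75916573, -0.35822702, 36.23899579])}
top {'vertical_fov': 47.57463325668019, 'cx': 280.4478111125507, 'cy': 214.4804972676723, 'position': array([0.35696664, 0.00614783, 1.45154511]), 'rotation': array([  8.41374366,  -0.19717079, -89.87108106])}
{'clock': 0.1, 'joint_pos': array([-5.74036532e+01,  2.05866778e+01,  6.37710222e-01, -1.80604778e-02,
       -7.01360495e+01, -1.65071762e+01]), 'qvel': array([-0.09984178, -0.0466929 ,  0.1670638 ,  0.05739154,  0.04570374,
       -0.02063322]), 'tau': array([-1.82275104e-03, -5.84161985e+01,  2.93749988e+01,  7.01552108e+00,
        1.01511955e-02, -2.62691015e-05]), 'tool_pos': array([ 0.18691426, -0.64813373,  0.22571276]), 'orientation': array([ 1.79913662e+02, -7.87952212e-03, -1.63916973e+02]), 'force': array([-0.25583454, -0.26907254, -0.80232815]), 'moment': array([ 0.03525304,  0.05390646, -0.02088759]), 'gripper_force': 0.0, 'opening': 0.0879503442116633}
```

View pics/scene0.png

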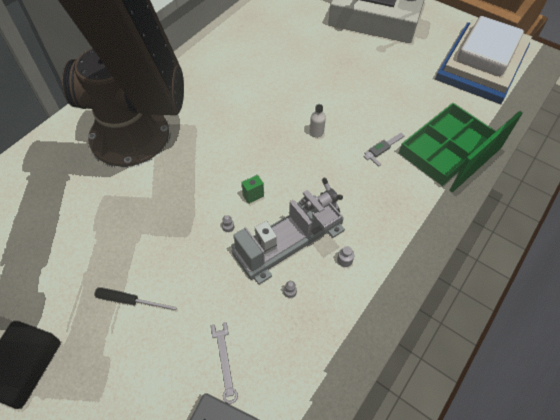

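View pics/top0.png

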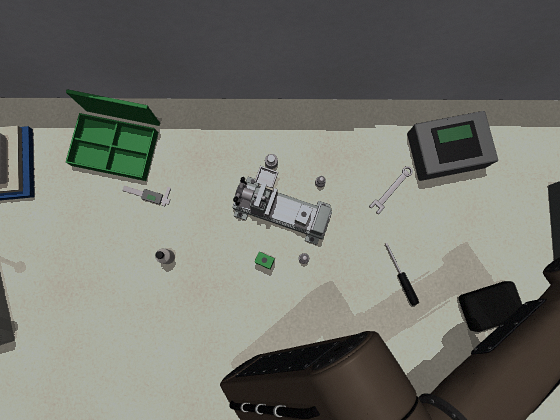

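The scene picture shows the vise around (290,230), with the aluminium cell at (265,235). The green look-alike is at (253,188), and the grips are at (227,222) and (290,288). The weight is at (346,256), the oil bottle at (318,120) and the caliper at (385,148). In the top picture the cell is at about (304,214), the green block at (265,260) and the handle at (240,195). I choose the grey block on the bed, and will check it in a close crop.

Run:
```python
import cv2,numpy as np
a=cv2.imread("pics/scene0.png")[165:290,215:375]; b=cv2.imread("pics/top0.png")[145:270,220:340]
a=cv2.resize(a,None,fx=5,fy=4.8,interpolation=cv2.INTER_CUBIC)
cv2.imwrite("pics/ca.png",a)
cv2.imwrite("pics/cb.png",cv2.resize(b,None,fx=4.8,fy=4.8,interpolation=cv2.INTER_CUBIC))
```

```text
(no output)
```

View pics/ca.png

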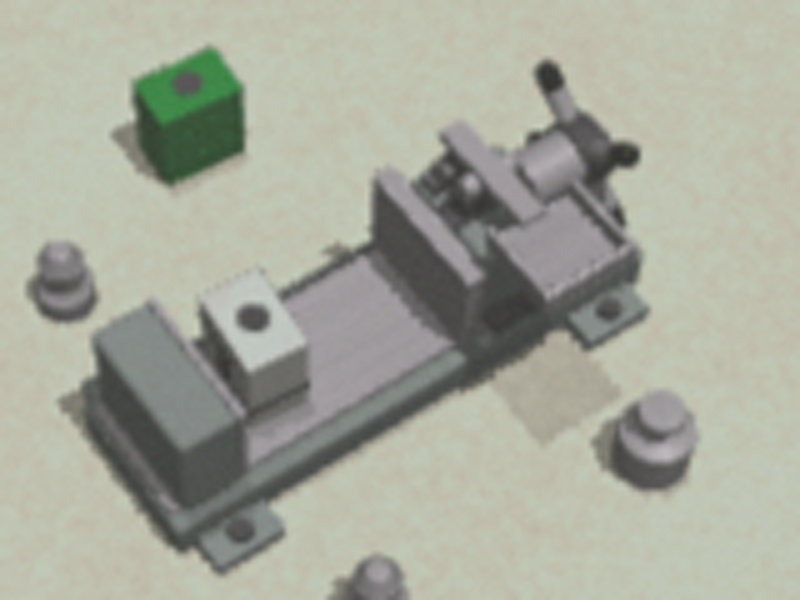

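View pics/cb.png

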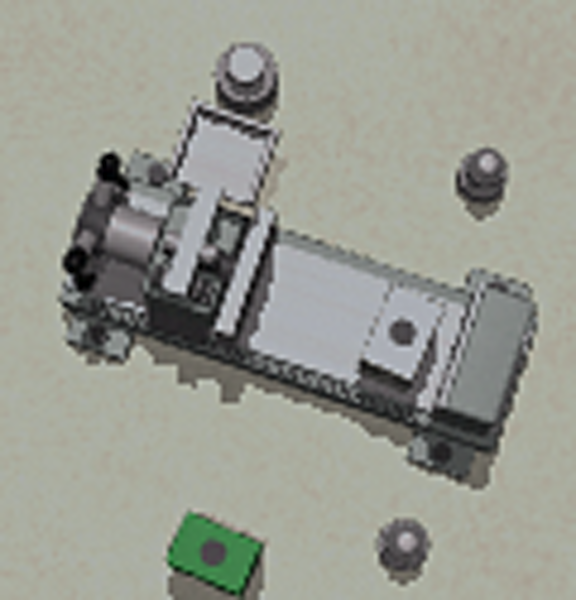

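The crops show these features.
- **Cell:** grey with a dark hole, at scene crop (254,318) and top crop (403,331), standing next to the fixed jaw.
- **Moving jaw plate:** top edge at top crop (262,210) to (225,333).
- **Paddle:** around top crop (230,155).
- **Spoke ends:** (110,165) and (75,260).
- **Weight:** close beyond the paddle, at (245,65).

Next I cast rays from these points.

```bash
cat > h.py <<'E'
import numpy as np
from plant import cams
from scipy.spatial.transform import Rotation as R
def ray(n,u,v):
    c=cams.get_calibration(n); f=210/np.tan(np.radians(c["vertical_fov"]/2))
    d=R.from_euler("xyz",c["rotation"],degrees=True).apply([(u-c["cx"])/f,-(v-c["cy"])/f,-1])
    return np.array(c["position"]),d
def onz(n,u,v,z):
    p,d=ray(n,u,v); return p+d*(z-p[2])/d[2]
def sc(x,y): return ("scene",(x+.5)/5+214.5,(y+.5)/4.8+164.5)
def tp(x,y): return ("top",(x+.5)/4.8+219.5,(y+.5)/4.8+144.5)
def tri(a,b):
    p,d=ray(*a);q,e=ray(*b); d/=np.linalg.norm(d);e/=np.linalg.norm(e)
    s=np.linalg.lstsq(np.c_[d,-e],q-p,rcond=None)[0]; A=p+s[0]*d;B=q+s[1]*e
    return (A+B)/2,np.linalg.norm(A-B)
E
python3 - <<'E'
from h import *
np.set_printoptions(precision=4,suppress=True)
P={"fix-x-y":(sc(95,337),tp(437,412),.104),"fix-x+y?":(sc(182,450),tp(535,306),.104),"fix a":(sc(150,304),tp(437,412),.104),"fix b":(sc(243,415),tp(483,290),.104),
"jaw +x":(sc(480,272),tp(262,210),.102),"jaw -x":(sc(376,172),tp(218,332),.102),"jawfront+x":(sc(468,283),tp(275,213),.102),"jawfront -x":(sc(376,172),tp(232,336),.102),
"hole":(sc(254,318),tp(403,331),.1),"cell+x+y":(sc(307,347),tp(390,285),.1),"cell-x+y":(sc(258,270),tp(365,355),.1),"cell-x-y":(sc(200,300),tp(418,378),.1),"cell+x-y":(sc(247,383),tp(443,300),.1),
"pad +y+x":(sc(638,245),tp(197,102),.135),"pad -y +x":(sc(548,300),tp(278,130),.135),"padmid":(sc(565,248),tp(230,155),.124),
"spoke1":(sc(549,75),tp(75,260),.12),"spoke2":(sc(625,153),tp(110,165),.12),
"weight":(sc(662,410),tp(247,65),.056),"gripa":(sc(60,258),tp(403,532),.052),"gripb":(sc(378,572),tp(488,162),.052),"green":(sc(186,83),tp(213,552),.065)}
for k,(a,b,z) in P.items():
    p,e=tri(a,b); print(k,onz(*a,z)[:2],onz(*b,z)[:2],"tri",p,"%.4f"%e)
E
```

```text
fix-x-y [ 0.5073 -0.1224] [ 0.5106 -0.0841] tri [ 0.5041 -0.0979  0.0716] 0.0311
fix-x+y? [ 0.5784 -0.1467] [ 0.5744 -0.1431] tri [ 0.5757 -0.1439  0.0962] 0.0001
fix a [ 0.5165 -0.0923] [ 0.5106 -0.0841] tri [ 0.5116 -0.0857  0.09  ] 0.0019
fix b [ 0.5896 -0.1152] [ 0.584  -0.1121] tri [ 0.5861 -0.1123  0.0952] 0.0017
jaw +x [0.6322 0.0176] [0.6328 0.0202] tri [0.6324 0.0195 0.1   ] 0.0022
jaw -x [0.5569 0.0367] [0.5585 0.0461] tri [0.5568 0.0437 0.0946] 0.0077
jawfront+x [0.6311 0.0088] [0.631  0.0124] tri [0.6309 0.0116 0.0983] 0.0023
jawfront -x [0.5569 0.0367] [0.5561 0.0378] tri [0.5563 0.0377 0.1002] 0.0002
hole [ 0.5598 -0.0675] [ 0.5597 -0.0644] tri [ 0.5594 -0.0653  0.0969] 0.0022
cell+x+y [ 0.5899 -0.0657] [ 0.5876 -0.0567] tri [ 0.5878 -0.0589  0.0888] 0.0047
cell-x+y [ 0.5446 -0.0442] [ 0.5452 -0.0416] tri [ 0.5447 -0.0425  0.0981] 0.0022
cell-x-y [ 0.5328 -0.0746] [ 0.5314 -0.0732] tri [ 0.5318 -0.0734  0.0973] 0.0001
cell+x-y [ 0.5792 -0.0985] [ 0.5786 -0.0884] tri [ 0.5779 -0.0916  0.0894] 0.0068
pad +y+x [0.6927 0.057 ] [0.691  0.0585] tri [0.6919 0.0588 0.1318] 0.0003
pad -y +x [0.6758 0.0058] [0.6742 0.0106] tri [0.6749 0.01   0.1287] 0.0020
padmid [0.6632 0.0413] [0.6615 0.0391] tri [0.6624 0.04   0.1246] 0.0027
spoke1 [0.5979 0.1275] [0.5986 0.1305] tri [0.5981 0.1298 0.118 ] 0.0025
spoke2 [0.6547 0.1087] [0.6561 0.1106] tri [0.6554 0.1099 0.1196] 0.0022
weight [0.7361 0.0272] [0.7349 0.0305] tri [0.7357 0.0301 0.0513] 0.0013
gripa [ 0.4415 -0.0755] [ 0.4427 -0.0663] tri [ 0.4406 -0.0695  0.0444] 0.0077
gripb [ 0.6752 -0.1252] [ 0.674  -0.1206] tri [ 0.6746 -0.122   0.0457] 0.0024
green [0.4292 0.045 ] [0.4296 0.0493] tri [0.4286 0.0482 0.0614] 0.0034
```

The measurements agree with each other:
- **Yaw:** about -19.2° (-0.335 rad). The jaw width comes out at 80 mm.
- **Paddle:** (0.661, 0.042, 0.124).
- **Hub:** (0.627, 0.120), with its spokes at about 45°.
- **Cell:** about 19 mm from the fixed jaw, and the jaw is about 98 mm from clamping it.

First I turn the tool so its x axis points along vise -y and shut the fingers.

Emit:
{"name": "play_rows", "arguments": {"fingers": -1, "motion": [{"rz": -0.98}, {"rz": -0.98}, {"rz": -0.98}, {"rz": -0.98}, {"rz": -0.98}, {"rz": -0.98}, {"rz": -0.98}, {"rz": -0.98}, {"rz": -0.98}, {"rz": -0.98}, {"rz": -0.98}, {"rz": -0.98}, {"rz": -0.98}, {"rz": -0.98}]}}

```text
$.motion[0]: bad value
```

Emit:
{"name": "play_rows", "arguments": {"motion": [{"x": -0.98, "y": -0.26}, {"x": -0.98, "y": -0.26}, {"x": -0.98, "y": -0.26}, {"x": -0.98, "y": -0.26}, {"x": -0.98, "y": -0.26}, {"x": -0.98, "y": -0.26}, {"x": -0.98, "y": -0.26}, {"x": -0.98, "y": -0.26}, {"x": -0.98, "y": -0.26}, {"x": -0.98, "y": -0.26}, {"x": -0.98, "y": -0.26}, {"x": -0.98, "y": -0.26}, {"x": -0.98, "y": -0.26}, {"x": -0.98, "y": -0.26}, {"x": -0.98, "y": -0.26}, {"x": -0.98, "y": -0.26}, {"x": -0.98, "y": -0.26}, {"x": -0.98, "y": -0.26}, {"x": -0.98, "y": -0.26}, {"x": -0.98, "y": -0.26}]}}

```text
$.motion[0]: bad value
```

The rows probably need all six keys, so I'll try that.

Emit:
{"name": "play_rows", "arguments": {"fingers": -1, "motion": [{"x": 0, "y": 0, "z": 0, "rx": 0, "ry": 0, "rz": -0.98}, {"x": 0, "y": 0, "z": 0, "rx": 0, "ry": 0, "rz": -0.98}, {"x": 0, "y": 0, "z": 0, "rx": 0, "ry": 0, "rz": -0.98}, {"x": 0, "y": 0, "z": 0, "rx": 0, "ry": 0, "rz": -0.98}, {"x": 0, "y": 0, "z": 0, "rx": 0, "ry": 0, "rz": -0.98}, {"x": 0, "y": 0, "z": 0, "rx": 0, "ry": 0, "rz": -0.98}, {"x": 0, "y": 0, "z": 0, "rx": 0, "ry": 0, "rz": -0.98}, {"x": 0, "y": 0, "z": 0, "rx": 0, "ry": 0, "rz": -0.98}, {"x": 0, "y": 0, "z": 0, "rx": 0, "ry": 0, "rz": -0.98}, {"x": 0, "y": 0, "z": 0, "rx": 0, "ry": 0, "rz": -0.98}, {"x": 0, "y": 0, "z": 0, "rx": 0, "ry": 0, "rz": -0.98}, {"x": 0, "y": 0, "z": 0, "rx": 0, "ry": 0, "rz": -0.98}, {"x": 0, "y": 0, "z": 0, "rx": 0, "ry": 0, "rz": -0.98}, {"x": 0, "y": 0, "z": 0, "rx": 0, "ry": 0, "rz": -0.98}]}}

```text
clock: 1.85
tool_pos: [0.187, -0.6483, 0.226]
orientation: [180.0, 0.0, -108.9]
force: [0.5, -0.4, 0.4]
opening: 0.0004
gripper_force: 0.0
```

Emit:
{"name": "play_rows", "arguments": {"motion": [{"x": -0.98, "y": -0.26, "z": 0, "rx": 0, "ry": 0, "rz": 0}, {"x": -0.98, "y": -0.26, "z": 0, "rx": 0, "ry": 0, "rz": 0}, {"x": -0.98, "y": -0.26, "z": 0, "rx": 0, "ry": 0, "rz": 0}, {"x": -0.98, "y": -0.26, "z": 0, "rx": 0, "ry": 0, "rz": 0}, {"x": -0.98, "y": -0.26, "z": 0, "rx": 0, "ry": 0, "rz": 0}, {"x": -0.98, "y": -0.26, "z": 0, "rx": 0, "ry": 0, "rz": 0}, {"x": -0.98, "y": -0.26, "z": 0, "rx": 0, "ry": 0, "rz": 0}, {"x": -0.98, "y": -0.26, "z": 0, "rx": 0, "ry": 0, "rz": 0}, {"x": -0.98, "y": -0.26, "z": 0, "rx": 0, "ry": 0, "rz": 0}, {"x": -0.98, "y": -0.26, "z": 0, "rx": 0, "ry": 0, "rz": 0}, {"x": -0.98, "y": -0.26, "z": 0, "rx": 0, "ry": 0, "rz": 0}, {"x": -0.98, "y": -0.26, "z": 0, "rx": 0, "ry": 0, "rz": 0}, {"x": -0.98, "y": -0.26, "z": 0, "rx": 0, "ry": 0, "rz": 0}, {"x": -0.98, "y": -0.26, "z": 0, "rx": 0, "ry": 0, "rz": 0}, {"x": -0.98, "y": -0.26, "z": 0, "rx": 0, "ry": 0, "rz": 0}, {"x": -0.98, "y": -0.26, "z": 0, "rx": 0, "ry": 0, "rz": 0}, {"x": -0.98, "y": -0.26, "z": 0, "rx": 0, "ry": 0, "rz": 0}, {"x": -0.98, "y": -0.26, "z": 0, "rx": 0, "ry": 0, "rz": 0}, {"x": -0.98, "y": -0.26, "z": 0, "rx": 0, "ry": 0, "rz": 0}, {"x": -0.98, "y": -0.26, "z": 0, "rx": 0, "ry": 0, "rz": 0}]}}

```text
clock: 4.35
tool_pos: [0.4699, -0.2269, 0.2263]
orientation: [180.0, -0.0, -109.0]
force: [0.2, -0.8, -0.4]
opening: 0.0002
gripper_force: 0.0
```

Emit:
{"name": "play_rows", "arguments": {"motion": [{"x": -0.98, "y": -0.26, "z": 0, "rx": 0, "ry": 0, "rz": 0}, {"x": -0.98, "y": -0.26, "z": 0, "rx": 0, "ry": 0, "rz": 0}, {"x": -0.98, "y": -0.26, "z": 0, "rx": 0, "ry": 0, "rz": 0}, {"x": -0.98, "y": -0.26, "z": 0, "rx": 0, "ry": 0, "rz": 0}, {"x": -0.98, "y": -0.26, "z": 0, "rx": 0, "ry": 0, "rz": 0}, {"x": -0.98, "y": -0.26, "z": 0, "rx": 0, "ry": 0, "rz": 0}, {"x": -0.98, "y": -0.26, "z": 0, "rx": 0, "ry": 0, "rz": 0}, {"x": -0.98, "y": -0.26, "z": 0, "rx": 0, "ry": 0, "rz": 0}, {"x": -0.98, "y": -0.26, "z": 0, "rx": 0, "ry": 0, "rz": 0}, {"x": -0.98, "y": -0.26, "z": 0, "rx": 0, "ry": 0, "rz": 0}, {"x": -0.98, "y": -0.26, "z": 0, "rx": 0, "ry": 0, "rz": 0}, {"x": -0.98, "y": -0.26, "z": 0, "rx": 0, "ry": 0, "rz": 0}, {"x": -0.98, "y": -0.26, "z": 0, "rx": 0, "ry": 0, "rz": 0}, {"x": 0, "y": 0, "z": 0, "rx": 0, "ry": 0, "rz": 0}]}}

```text
clock: 6.1
tool_pos: [0.6545, 0.0477, 0.2259]
orientation: [180.0, -0.0, -109.0]
force: [0.0, -0.7, 0.3]
opening: 0.0001
gripper_force: 0.0
```

Emit:
{"name": "play_rows", "arguments": {"motion": [{"x": 0.35, "y": -0.16, "z": 0.8, "rx": 0, "ry": 0, "rz": 0}, {"x": 0, "y": 0, "z": 0.8, "rx": 0, "ry": 0, "rz": 0}, {"x": 0, "y": 0, "z": 0.8, "rx": 0, "ry": 0, "rz": 0}, {"x": 0, "y": 0, "z": 0.8, "rx": 0, "ry": 0, "rz": 0}, {"x": 0, "y": 0, "z": 0.5, "rx": 0, "ry": 0, "rz": 0}, {"x": 0, "y": 0, "z": 0.3, "rx": 0, "ry": 0, "rz": 0}, {"x": 0, "y": 0, "z": 0, "rx": 0, "ry": 0, "rz": 0}]}}

```text
clock: 6.98
tool_pos: [0.6548, 0.0361, 0.127]
orientation: [-180.0, 0.0, -109.0]
force: [0.2, -0.2, 0.5]
opening: 0.0005
gripper_force: 0.2
```

Emit:
{"name": "play_rows", "arguments": {"motion": [{"x": 0, "y": 0, "z": 0.15, "rx": 0, "ry": 0, "rz": 0}, {"x": 0, "y": 0, "z": 0.15, "rx": 0, "ry": 0, "rz": 0}, {"x": 0, "y": 0, "z": 0.1, "rx": 0, "ry": 0, "rz": 0}, {"x": 0, "y": 0, "z": 0, "rx": 0, "ry": 0, "rz": 0}]}}

```text
clock: 7.48
tool_pos: [0.6571, 0.0361, 0.1194]
orientation: [-179.7, 0.1, -109.0]
force: [2.4, -2.5, 8.6]
opening: 0.0006
gripper_force: 5.9
```

Emit:
{"name": "play_rows", "arguments": {"motion": [{"x": 0.05, "y": 0, "z": 0.08, "rx": 0, "ry": 0, "rz": 0}, {"x": 0.08, "y": 0, "z": 0.04, "rx": 0, "ry": 0, "rz": 0}, {"x": 0.08, "y": 0, "z": 0, "rx": 0, "ry": 0, "rz": 0}, {"x": 0.08, "y": 0, "z": 0, "rx": 0, "ry": 0, "rz": 0}, {"x": 0.08, "y": 0, "z": 0, "rx": 0, "ry": 0, "rz": 0}, {"x": 0.1, "y": 0, "z": 0, "rx": 0, "ry": 0, "rz": 0}, {"x": 0.12, "y": 0, "z": 0, "rx": 0, "ry": 0, "rz": 0}, {"x": 0.12, "y": 0, "z": 0, "rx": 0, "ry": 0, "rz": 0}, {"x": 0.12, "y": 0, "z": 0, "rx": 0, "ry": 0, "rz": 0}]}}

```text
clock: 8.6
tool_pos: [0.6511, 0.0173, 0.1169]
orientation: [-179.6, 0.2, -109.0]
force: [3.2, 1.2, 8.9]
opening: 0.0004
gripper_force: 4.8
```

Run:
```python
from plant import cams
import cv2
a=cams.snapshot("scene");b=cams.snapshot("top")
cv2.imwrite("pics/m1.png",cv2.hconcat([cv2.resize(a[165:290,215:345],(390,375),interpolation=3),cv2.resize(b[145:270,205:335],(390,375),interpolation=3)]))
```

```text
(no output)
```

View pics/m1.png

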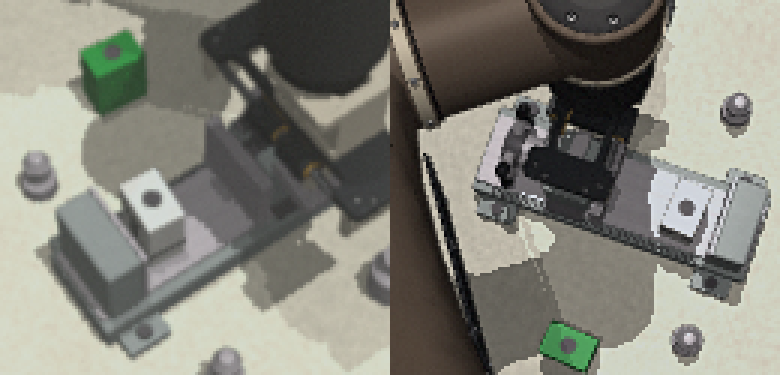

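The left half shows the jaw corner moved from scene (308,223) to (305,228), so the carriage is following. The cell still stands at scene (266,231).

Emit:
{"name": "play_rows", "arguments": {"motion": [{"x": 0.14, "y": 0, "z": 0, "rx": 0, "ry": 0, "rz": 0}, {"x": 0.16, "y": 0, "z": 0, "rx": 0, "ry": 0, "rz": 0}, {"x": 0.16, "y": 0, "z": 0, "rx": 0, "ry": 0, "rz": 0}, {"x": 0.16, "y": 0, "z": 0, "rx": 0, "ry": 0, "rz": 0}, {"x": 0.16, "y": 0, "z": 0, "rx": 0, "ry": 0, "rz": 0}, {"x": 0.16, "y": 0, "z": 0, "rx": 0, "ry": 0, "rz": 0}, {"x": 0.16, "y": 0, "z": 0, "rx": 0, "ry": 0, "rz": 0}, {"x": 0.16, "y": 0, "z": 0, "rx": 0, "ry": 0, "rz": 0}, {"x": 0.16, "y": 0, "z": 0, "rx": 0, "ry": 0, "rz": 0}, {"x": 0.16, "y": 0, "z": 0, "rx": 0, "ry": 0, "rz": 0}, {"x": 0.16, "y": 0, "z": 0, "rx": 0, "ry": 0, "rz": 0}, {"x": 0.14, "y": 0, "z": 0, "rx": 0, "ry": 0, "rz": 0}, {"x": 0.12, "y": 0, "z": 0, "rx": 0, "ry": 0, "rz": 0}]}}

```text
clock: 10.32
tool_pos: [0.6348, -0.0302, 0.1168]
orientation: [-179.6, 0.2, -109.0]
force: [4.2, 0.8, 9.2]
opening: 0.0005
gripper_force: 5.2
```

Emit:
{"name": "play_rows", "arguments": {"motion": [{"x": 0.1, "y": 0, "z": 0, "rx": 0, "ry": 0, "rz": 0}, {"x": 0.08, "y": 0, "z": 0, "rx": 0, "ry": 0, "rz": 0}, {"x": 0.08, "y": 0, "z": 0, "rx": 0, "ry": 0, "rz": 0}, {"x": 0.08, "y": 0, "z": 0, "rx": 0, "ry": 0, "rz": 0}, {"x": 0.08, "y": 0, "z": 0, "rx": 0, "ry": 0, "rz": 0}, {"x": 0.08, "y": 0, "z": 0, "rx": 0, "ry": 0, "rz": 0}, {"x": 0.08, "y": 0, "z": 0, "rx": 0, "ry": 0, "rz": 0}, {"x": 0.08, "y": 0, "z": 0, "rx": 0, "ry": 0, "rz": 0}, {"x": 0.08, "y": 0, "z": 0, "rx": 0, "ry": 0, "rz": 0}, {"x": 0.08, "y": 0, "z": 0, "rx": 0, "ry": 0, "rz": 0}, {"x": 0.08, "y": 0, "z": 0, "rx": 0, "ry": 0, "rz": 0}, {"x": 0.08, "y": 0, "z": 0, "rx": 0, "ry": 0, "rz": 0}]}}

```text
clock: 11.82
tool_pos: [0.627, -0.053, 0.1167]
orientation: [-179.6, 0.2, -109.0]
force: [3.7, 3.0, 9.3]
opening: 0.0009
gripper_force: 5.1
```

Run:
```python
from plant import cams
import cv2
a=cams.snapshot("scene");b=cams.snapshot("top")
cv2.imwrite("pics/m2.png",cv2.hconcat([cv2.resize(a[185:285,215:315],(400,400),interpolation=3),cv2.resize(b[165:265,245:345],(400,400),interpolation=3)]))
```

```text
(no output)
```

View pics/m2.png

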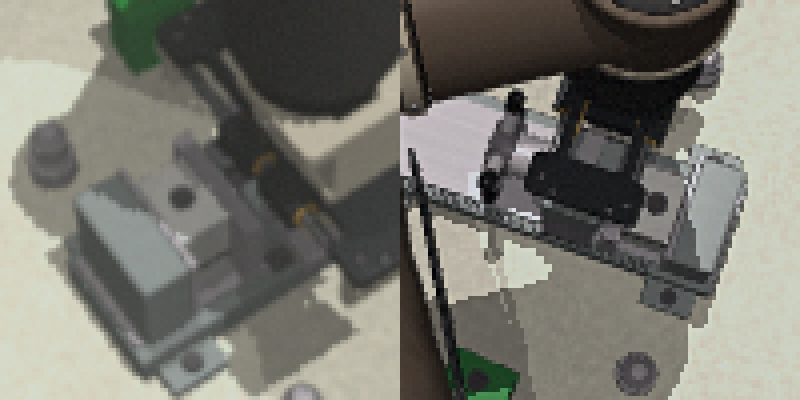

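The cell is now pushed along and upright. Its hole moved to scene (260,234), and a gap of roughly 10 mm to the fixed jaw remains.

Emit:
{"name": "play_rows", "arguments": {"motion": [{"x": 0.07, "y": 0, "z": 0, "rx": 0, "ry": 0, "rz": 0}, {"x": 0.07, "y": 0, "z": 0, "rx": 0, "ry": 0, "rz": 0}, {"x": 0.07, "y": 0, "z": 0, "rx": 0, "ry": 0, "rz": 0}, {"x": 0.07, "y": 0, "z": 0, "rx": 0, "ry": 0, "rz": 0}]}}

```text
clock: 12.42
tool_pos: [0.6252, -0.0589, 0.1167]
orientation: [-179.5, 0.3, -109.0]
force: [4.2, 7.5, 8.7]
opening: 0.0006
gripper_force: 6.9
```

Emit:
{"name": "play_rows", "arguments": {"motion": [{"x": 0.06, "y": 0, "z": 0, "rx": 0, "ry": 0, "rz": 0}, {"x": 0.06, "y": 0, "z": 0, "rx": 0, "ry": 0, "rz": 0}]}}

```text
clock: 12.68
tool_pos: [0.6251, -0.0592, 0.1167]
orientation: [-179.5, 0.5, -109.0]
force: [6.4, 19.8, 8.7]
opening: 0.0003
gripper_force: 11.9
```

The jaw has stopped after about 95 mm and the force has risen to 20 N, so the cell is against the fixed jaw. I ease the push and lift.

Emit:
{"name": "play_rows", "arguments": {"motion": [{"x": -0.07, "y": 0, "z": 0, "rx": 0, "ry": 0, "rz": 0}, {"x": 0, "y": 0, "z": -0.2, "rx": 0, "ry": 0, "rz": 0}, {"x": 0, "y": 0, "z": -0.2, "rx": 0, "ry": 0, "rz": 0}, {"x": -0.1, "y": 0, "z": -0.2, "rx": 0, "ry": 0, "rz": 0}, {"x": 0, "y": 0, "z": -0.9, "rx": 0, "ry": 0, "rz": 0}, {"x": 0, "y": 0, "z": -0.9, "rx": 0, "ry": 0, "rz": 0}, {"x": 0, "y": 0, "z": -0.9, "rx": 0, "ry": 0, "rz": 0}, {"x": 0, "y": 0, "z": 0, "rx": 0, "ry": 0, "rz": 0}]}}

```text
clock: 13.68
tool_pos: [0.6224, -0.0592, 0.1983]
orientation: [-179.8, 0.1, -109.0]
force: [0.5, 0.4, -1.3]
opening: 0.0003
gripper_force: 0.0
```

Emit:
{"name": "play_rows", "arguments": {"motion": [{"x": 0, "y": 0, "z": 0, "rx": 0, "ry": 0, "rz": -1}, {"x": 0, "y": 0, "z": 0, "rx": 0, "ry": 0, "rz": -1}, {"x": 0, "y": 0, "z": 0, "rx": 0, "ry": 0, "rz": -1}, {"x": 0, "y": 0, "z": 0, "rx": 0, "ry": 0, "rz": -1}, {"x": 0, "y": 0, "z": 0, "rx": 0, "ry": 0, "rz": -1}, {"x": 0, "y": 0, "z": 0, "rx": 0, "ry": 0, "rz": -1}, {"x": 0, "y": 0, "z": 0, "rx": 0, "ry": 0, "rz": -1}, {"x": 0, "y": 0, "z": 0, "rx": 0, "ry": 0, "rz": -1}, {"x": 0, "y": 0, "z": 0, "rx": 0, "ry": 0, "rz": -1}, {"x": 0, "y": 0, "z": 0, "rx": 0, "ry": 0, "rz": -1}, {"x": 0, "y": 0, "z": 0, "rx": 0, "ry": 0, "rz": -1}, {"x": 0, "y": 0, "z": 0, "rx": 0, "ry": 0, "rz": -1}, {"x": 0, "y": 0, "z": 0, "rx": 0, "ry": 0, "rz": -1}, {"x": 0, "y": 0, "z": 0, "rx": 0, "ry": 0, "rz": -1}, {"x": 0, "y": 0, "z": 0, "rx": 0, "ry": 0, "rz": -1}, {"x": 0, "y": 0, "z": 0, "rx": 0, "ry": 0, "rz": -1}, {"x": 0, "y": 0, "z": 0, "rx": 0, "ry": 0, "rz": -1}, {"x": 0, "y": 0, "z": 0, "rx": 0, "ry": 0, "rz": -1}, {"x": 0, "y": 0, "z": 0, "rx": 0, "ry": 0, "rz": -1}, {"x": 0, "y": 0, "z": 0, "rx": 0, "ry": 0, "rz": -1}]}}

```text
clock: 16.18
tool_pos: [0.6209, -0.0593, 0.1951]
orientation: [180.0, 0.1, -28.9]
force: [0.4, -0.3, -0.2]
opening: 0.0004
gripper_force: 0.0
```

Emit:
{"name": "play_rows", "arguments": {"motion": [{"x": 0, "y": 0, "z": 0, "rx": 0, "ry": 0, "rz": -1}, {"x": 0, "y": 0, "z": 0, "rx": 0, "ry": 0, "rz": -1}, {"x": 0, "y": 0, "z": 0, "rx": 0, "ry": 0, "rz": -0.5}]}}

```text
clock: 16.55
tool_pos: [0.6209, -0.0593, 0.1953]
orientation: [180.0, 0.1, -19.0]
force: [-0.9, -0.6, 0.9]
opening: 0.0005
gripper_force: 0.0
```

Run:
```python
from plant import cams,ctrl
import cv2
a=cams.snapshot("scene");b=cams.snapshot("top")
o=ctrl.get_obs();print(o["clock"],o["tool_pos"],o["orientation"])
cv2.imwrite("pics/m3.png",cv2.hconcat([cv2.resize(a[165:285,215:315],(500,600),interpolation=3)[:,:400],cv2.resize(b[145:265,225:305],(400,600),interpolation=3)]))
```

```text
16.65 [ 0.62112751 -0.05928182  0.19558494] [ 1.79985692e+02  4.10602858e-02 -1.90360535e+01]
```

View pics/m3.png

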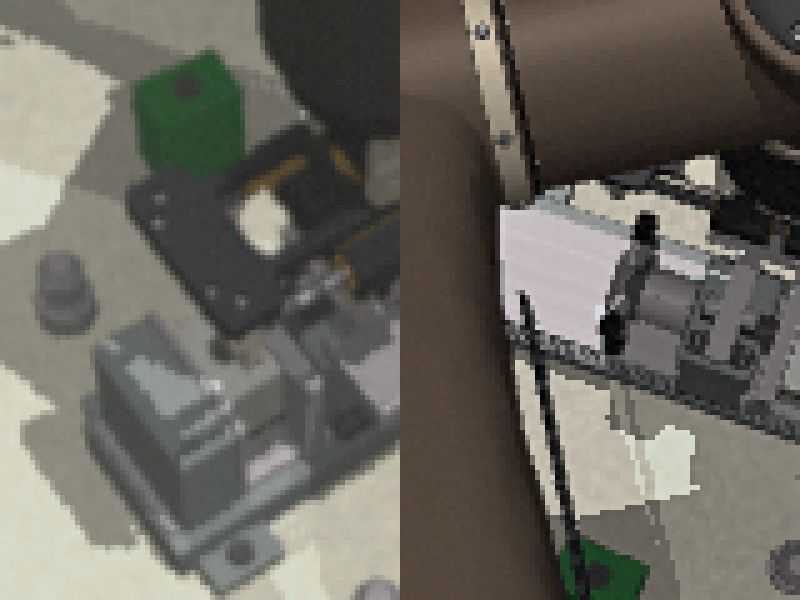

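The cell sits between both jaws, with its hole at scene crop (228,350). The spoke ends are at top crop (648,228) and (612,330), so they are still at about 45°.

Run:
```python
from h import *
a=onz("top",274.5,190.5,.119);b=onz("top",267.3,210.9,.119);print(a,b,(a+b)/2)
```

```text
[0.62308288 0.01910359 0.119     ] [0.56421891 0.03924133 0.119     ] [0.59365089 0.02917246 0.119     ]
```

Emit:
{"name": "play_rows", "arguments": {"motion": [{"x": -0.86, "y": -0.785, "z": 0, "rx": 0, "ry": 0, "rz": 0}, {"x": -0.86, "y": -0.785, "z": 0, "rx": 0, "ry": 0, "rz": 0}, {"x": -0.86, "y": -0.785, "z": 0, "rx": 0, "ry": 0, "rz": 0}, {"x": -0.86, "y": -0.785, "z": 0, "rx": 0, "ry": 0, "rz": 0}, {"x": 0, "y": 0, "z": 1, "rx": 0, "ry": 0, "rz": 0}, {"x": 0, "y": 0, "z": 0.9, "rx": 0, "ry": 0, "rz": 0}, {"x": 0, "y": 0, "z": 0.3, "rx": 0, "ry": 0, "rz": 0}, {"x": 0, "y": 0, "z": 0.3, "rx": 0, "ry": 0, "rz": 0}, {"x": 0, "y": 0, "z": 0.3, "rx": 0, "ry": 0, "rz": 0}]}}

```text
clock: 17.77
tool_pos: [0.5661, 0.043, 0.1263]
orientation: [-180.0, -0.0, -19.1]
force: [-10.4, 5.2, 18.8]
opening: 0.0007
gripper_force: 9.8
```

Emit:
{"name": "play_rows", "arguments": {"motion": [{"x": 0, "y": 0, "z": 0.2, "rx": 0, "ry": 0, "rz": 0}, {"x": 0, "y": 0, "z": 0.2, "rx": 0, "ry": 0, "rz": 0}, {"x": 0, "y": 0, "z": 0.2, "rx": 0, "ry": 0, "rz": 0}]}}

```text
clock: 18.15
tool_pos: [0.5649, 0.0431, 0.1124]
orientation: [-180.0, 0.0, -19.0]
force: [-10.3, 3.0, 13.3]
opening: 0.0007
gripper_force: 7.1
```

Emit:
{"name": "play_rows", "arguments": {"motion": [{"x": 0, "y": 0, "z": 0.2, "rx": 0, "ry": 0, "rz": 0}, {"x": 0, "y": 0, "z": 0.2, "rx": 0, "ry": 0, "rz": 0}, {"x": 0, "y": 0, "z": 0.2, "rx": 0, "ry": 0, "rz": 0}]}}

```text
clock: 18.52
tool_pos: [0.5648, 0.0432, 0.0974]
orientation: [-180.0, 0.1, -19.0]
force: [-11.0, 3.7, 17.4]
opening: 0.0007
gripper_force: 8.3
```

Emit:
{"name": "play_rows", "arguments": {"motion": [{"x": 0, "y": 0, "z": 0.15, "rx": 0, "ry": 0, "rz": 0}, {"x": 0, "y": 0, "z": 0.15, "rx": 0, "ry": 0, "rz": 0}]}}

```text
clock: 18.77
tool_pos: [0.5644, 0.0437, 0.0901]
orientation: [-180.0, 0.1, -19.0]
force: [-12.9, 8.0, 17.9]
opening: 0.0004
gripper_force: 9.8
```

Run:
```python
from plant import cams,ctrl
import cv2
a=cams.snapshot("scene");b=cams.snapshot("top")
cv2.imwrite("pics/m4.png",cv2.hconcat([cv2.resize(a[165:285,215:335],(480,480),interpolation=3)[:,:400],cv2.resize(b[165:265,245:325],(400,480),interpolation=3)]))
o=ctrl.get_obs();print(o["tool_pos"],o["force"],o["moment"])
```

```text
[0.56431249 0.04385848 0.08954508] [-12.07858897   8.04899936  14.44586604] [2.87337436 4.492145   0.01737107]
```

View pics/m4.png

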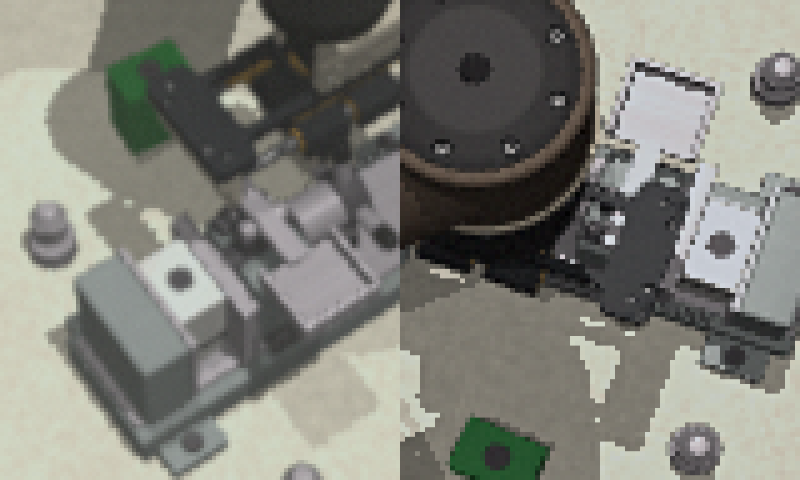

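The finger is on the handle and the cell is held upright between the jaws, with its hole at scene crop (180,278). I lift and work the next spoke, first sideways from the top and then down.

Emit:
{"name": "play_rows", "arguments": {"motion": [{"x": 0, "y": 0, "z": -0.8, "rx": 0, "ry": 0, "rz": 0}, {"x": 0, "y": 0, "z": -0.9, "rx": 0, "ry": 0, "rz": 0}, {"x": 0, "y": 0, "z": -0.9, "rx": 0, "ry": 0, "rz": 0}, {"x": 0.9, "y": 0, "z": -0.1, "rx": 0, "ry": 0, "rz": 0}, {"x": 0.9, "y": 0, "z": 0, "rx": 0, "ry": 0, "rz": 0}, {"x": 0, "y": 0, "z": 0, "rx": 0, "ry": 0, "rz": 0}]}}

```text
clock: 19.62
tool_pos: [0.6095, 0.0279, 0.156]
orientation: [-180.0, -0.0, -19.1]
force: [0.2, 0.6, 0.4]
opening: 0.0005
gripper_force: 0.0
```

Run:
```python
from plant import cams,ctrl
import cv2
a=cams.snapshot("scene");b=cams.snapshot("top")
cv2.imwrite("pics/m5.png",cv2.hconcat([cv2.resize(a[165:265,255:335],(400,500),interpolation=3),cv2.resize(b[165:265,235:315],(400,500),interpolation=3)]))
o=ctrl.get_obs();print(o["clock"],o["tool_pos"],o["force"])
```

```text
19.725 [0.60808724 0.02815627 0.1558369 ] [-0.3384352   0.48608368  0.37916215]
```

View pics/m5.png

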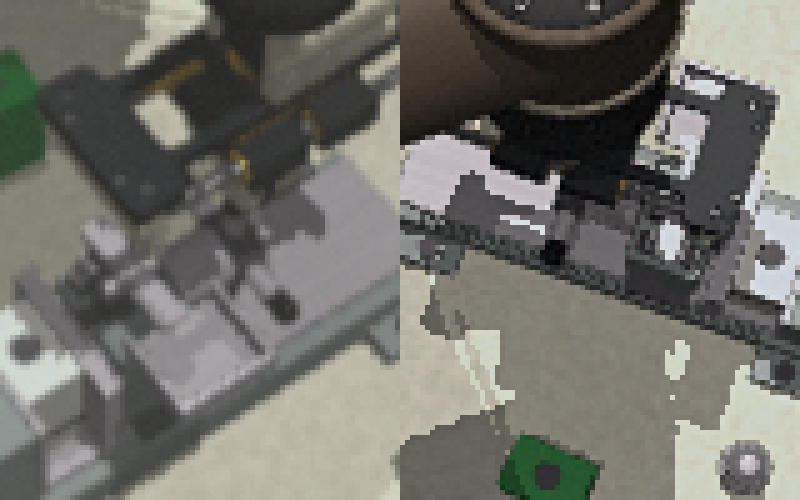

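The last stroke moved the spokes. One end is now at scene crop (285,305) and another at top crop (553,250). I cast both rays onto the handle's plane.

Run:
```python
from h import *
xv=np.array([.945,-.327,0]);yv=np.array([.327,.945,0]);H=np.array([.595,.0295,.09])
for r in (("scene",311.9,225.9),("top",265.5,214.9)):
    p,d=ray(*r)
    for o in(0,.004):
        q=p+d*((H+o*yv-p)@yv)/(d@yv)-H; print(r[0],q@xv,q[2],np.hypot(q@xv,q[2]))
```

```text
scene 0.04658033521543705 0.0013971194931715336 0.046601282940072423
scene 0.04228844581955347 -0.008541497816987015 0.04314243658847867
top -0.044970960751590676 0.030780275598628476 0.05449598771330448
top -0.0380713269017759 -0.02249863875387051 0.04422233234282255
```

Emit:
{"name": "play_rows", "arguments": {"motion": [{"x": 0.25, "y": 0, "z": 0, "rx": 0, "ry": 0, "rz": 0}, {"x": 0, "y": 0, "z": 0.7, "rx": 0, "ry": 0, "rz": 0}, {"x": 0, "y": 0, "z": 0.6, "rx": 0, "ry": 0, "rz": 0}, {"x": -0.15, "y": 0, "z": 0, "rx": 0, "ry": 0, "rz": 0}, {"x": -0.15, "y": 0, "z": 0, "rx": 0, "ry": 0, "rz": 0}, {"x": -0.15, "y": 0, "z": 0, "rx": 0, "ry": 0, "rz": 0}]}}

```text
clock: 20.48
tool_pos: [0.6053, 0.0294, 0.1227]
orientation: [-180.0, -0.2, -19.0]
force: [10.7, -6.5, -4.8]
opening: 0.0002
gripper_force: 5.5
```

Emit:
{"name": "play_rows", "arguments": {"motion": [{"x": -0.12, "y": 0, "z": 0, "rx": 0, "ry": 0, "rz": 0}, {"x": -0.12, "y": 0, "z": 0, "rx": 0, "ry": 0, "rz": 0}]}}

```text
clock: 20.72
tool_pos: [0.6009, 0.0316, 0.1234]
orientation: [-179.9, -0.3, -19.0]
force: [13.0, -6.9, -4.2]
opening: 0.0003
gripper_force: 6.2
```

Emit:
{"name": "play_rows", "arguments": {"motion": [{"x": 0, "y": 0, "z": 0, "rx": 0, "ry": 0, "rz": 0}, {"x": 0, "y": 0, "z": 0, "rx": 0, "ry": 0, "rz": 0}]}}

```text
clock: 20.98
tool_pos: [0.6008, 0.0318, 0.1236]
orientation: [-179.9, -0.3, -19.0]
force: [10.4, -4.7, -2.9]
opening: 0.0005
gripper_force: 5.2
```

Emit:
{"name": "play_rows", "arguments": {"motion": [{"x": -0.12, "y": 0, "z": 0, "rx": 0, "ry": 0, "rz": 0}, {"x": -0.12, "y": 0, "z": 0, "rx": 0, "ry": 0, "rz": 0}, {"x": -0.12, "y": 0, "z": 0, "rx": 0, "ry": 0, "rz": 0}, {"x": -0.12, "y": 0, "z": 0, "rx": 0, "ry": 0, "rz": 0}]}}

```text
clock: 21.48
tool_pos: [0.5913, 0.0363, 0.1246]
orientation: [-179.8, -0.5, -19.0]
force: [15.0, -3.6, 0.3]
opening: 0.0005
gripper_force: 6.3
```

Emit:
{"name": "play_rows", "arguments": {"motion": [{"x": -0.12, "y": 0, "z": 0, "rx": 0, "ry": 0, "rz": 0}, {"x": -0.12, "y": 0, "z": 0, "rx": 0, "ry": 0, "rz": 0}, {"x": -0.12, "y": 0, "z": 0, "rx": 0, "ry": 0, "rz": 0}, {"x": -0.12, "y": 0, "z": 0, "rx": 0, "ry": 0, "rz": 0}]}}

```text
clock: 21.98
tool_pos: [0.5767, 0.0402, 0.1236]
orientation: [-179.9, -0.2, -19.0]
force: [4.0, -0.6, 2.0]
opening: 0.0006
gripper_force: 1.8
```

Emit:
{"name": "play_rows", "arguments": {"motion": [{"x": -0.12, "y": 0, "z": 0, "rx": 0, "ry": 0, "rz": 0}, {"x": -0.12, "y": 0, "z": 0, "rx": 0, "ry": 0, "rz": 0}]}}

```text
clock: 22.22
tool_pos: [0.569, 0.0417, 0.1232]
orientation: [180.0, 0.0, -19.0]
force: [1.8, -0.4, 2.8]
opening: 0.0008
gripper_force: 1.2
```

Emit:
{"name": "play_rows", "arguments": {"motion": [{"x": 0, "y": 0, "z": -0.8, "rx": 0, "ry": 0, "rz": 0}, {"x": -0.25, "y": 0, "z": 0, "rx": 0, "ry": 0, "rz": 0}, {"x": 0, "y": 0, "z": 0.5, "rx": 0, "ry": 0, "rz": 0}, {"x": 0, "y": 0, "z": 0.2, "rx": 0, "ry": 0, "rz": 0}, {"x": 0, "y": 0, "z": 0.2, "rx": 0, "ry": 0, "rz": 0}]}}

```text
clock: 22.85
tool_pos: [0.5622, 0.0435, 0.1202]
orientation: [179.9, 0.2, -19.0]
force: [-6.8, 1.7, 11.3]
opening: 0.0008
gripper_force: 5.5
```

Emit:
{"name": "play_rows", "arguments": {"motion": [{"x": 0, "y": 0, "z": 0.2, "rx": 0, "ry": 0, "rz": 0}, {"x": 0, "y": 0, "z": 0.2, "rx": 0, "ry": 0, "rz": 0}]}}

```text
clock: 23.1
tool_pos: [0.5625, 0.0436, 0.1107]
orientation: [179.9, 0.1, -19.0]
force: [-5.3, 2.7, 8.9]
opening: 0.0007
gripper_force: 4.6
```

Emit:
{"name": "play_rows", "arguments": {"motion": [{"x": 0, "y": 0, "z": 0.2, "rx": 0, "ry": 0, "rz": 0}, {"x": 0, "y": 0, "z": 0.2, "rx": 0, "ry": 0, "rz": 0}]}}

```text
clock: 23.35
tool_pos: [0.5627, 0.0437, 0.1006]
orientation: [179.9, 0.1, -19.0]
force: [-4.9, 1.9, 7.4]
opening: 0.0004
gripper_force: 3.3
```

Emit:
{"name": "play_rows", "arguments": {"motion": [{"x": 0, "y": 0, "z": 0.2, "rx": 0, "ry": 0, "rz": 0}, {"x": 0, "y": 0, "z": 0.2, "rx": 0, "ry": 0, "rz": 0}]}}

```text
clock: 23.6
tool_pos: [0.5625, 0.0439, 0.0906]
orientation: [180.0, 0.1, -19.0]
force: [-6.7, 4.2, 8.7]
opening: 0.0003
gripper_force: 5.1
```

Emit:
{"name": "play_rows", "arguments": {"motion": [{"x": 0, "y": 0, "z": 0.2, "rx": 0, "ry": 0, "rz": 0}, {"x": 0, "y": 0, "z": 0.2, "rx": 0, "ry": 0, "rz": 0}]}}

```text
clock: 23.85
tool_pos: [0.5632, 0.044, 0.0808]
orientation: [180.0, 0.0, -19.0]
force: [-3.3, 1.8, 8.6]
opening: 0.0001
gripper_force: 4.9
```

Emit:
{"name": "play_rows", "arguments": {"motion": [{"x": 0, "y": 0, "z": 0.15, "rx": 0, "ry": 0, "rz": 0}, {"x": 0, "y": 0, "z": 0.1, "rx": 0, "ry": 0, "rz": 0}]}}

```text
clock: 24.1
tool_pos: [0.5636, 0.0447, 0.0766]
orientation: [-180.0, -0.0, -19.0]
force: [-17.6, 9.8, 35.5]
opening: 0.0003
gripper_force: 21.8
```

Run:
```python
from plant import cams,ctrl
import cv2
a=cams.snapshot("scene");b=cams.snapshot("top")
cv2.imwrite("pics/m6.png",cv2.hconcat([cv2.resize(a[165:265,235:335],(400,400),interpolation=3),cv2.resize(b[165:265,235:335],(400,400),interpolation=3)]))
o=ctrl.get_obs();print(o["clock"],o["tool_pos"],o["force"])
```

```text
24.2 [0.56349169 0.04491027 0.07657533] [-13.32742447  10.14028136  24.4702847 ]
```

Emit:
{"name": "play_rows", "arguments": {"motion": [{"x": 0, "y": 0, "z": -1, "rx": 0, "ry": 0, "rz": 0}, {"x": 0, "y": 0, "z": -1, "rx": 0, "ry": 0, "rz": 0}, {"x": 0, "y": 0, "z": -1, "rx": 0, "ry": 0, "rz": 0}, {"x": 0.8, "y": 0, "z": 0, "rx": 0, "ry": 0, "rz": 0}, {"x": 0.8, "y": 0, "z": 0, "rx": 0, "ry": 0, "rz": 0}, {"x": 0, "y": 0, "z": 0.7, "rx": 0, "ry": 0, "rz": 0}, {"x": 0, "y": 0, "z": 0.7, "rx": 0, "ry": 0, "rz": 0}, {"x": -0.2, "y": 0, "z": 0, "rx": 0, "ry": 0, "rz": 0}, {"x": -0.2, "y": 0, "z": 0, "rx": 0, "ry": 0, "rz": 0}]}}

```text
clock: 25.32
tool_pos: [0.5933, 0.034, 0.1145]
orientation: [-180.0, -0.2, -19.0]
force: [7.4, -3.0, 0.6]
opening: 0.0003
gripper_force: 3.3
```

Emit:
{"name": "play_rows", "arguments": {"motion": [{"x": -0.15, "y": 0, "z": 0, "rx": 0, "ry": 0, "rz": 0}, {"x": -0.15, "y": 0, "z": 0, "rx": 0, "ry": 0, "rz": 0}]}}

```text
clock: 25.58
tool_pos: [0.5865, 0.0367, 0.1151]
orientation: [-179.9, -0.2, -19.0]
force: [6.1, -2.0, 1.4]
opening: 0.0003
gripper_force: 3.0
```

Emit:
{"name": "play_rows", "arguments": {"motion": [{"x": -0.15, "y": 0, "z": 0, "rx": 0, "ry": 0, "rz": 0}, {"x": -0.15, "y": 0, "z": 0, "rx": 0, "ry": 0, "rz": 0}]}}

```text
clock: 25.82
tool_pos: [0.5791, 0.0392, 0.1151]
orientation: [-179.9, -0.2, -19.0]
force: [4.7, -2.7, 2.2]
opening: 0.0007
gripper_force: 2.4
```

Emit:
{"name": "play_rows", "arguments": {"motion": [{"x": -0.2, "y": 0, "z": 0, "rx": 0, "ry": 0, "rz": 0}, {"x": -0.2, "y": 0, "z": 0, "rx": 0, "ry": 0, "rz": 0}, {"x": -0.1, "y": 0, "z": 0, "rx": 0, "ry": 0, "rz": 0}]}}

```text
clock: 26.2
tool_pos: [0.5653, 0.0431, 0.1146]
orientation: [180.0, 0.0, -19.0]
force: [1.9, 0.3, 2.5]
opening: 0.0003
gripper_force: 1.4
```

Emit:
{"name": "play_rows", "arguments": {"motion": [{"x": 0, "y": 0, "z": -0.8, "rx": 0, "ry": 0, "rz": 0}, {"x": -0.25, "y": 0, "z": 0, "rx": 0, "ry": 0, "rz": 0}, {"x": 0, "y": 0, "z": 0.6, "rx": 0, "ry": 0, "rz": 0}, {"x": 0, "y": 0, "z": 0.3, "rx": 0, "ry": 0, "rz": 0}, {"x": 0, "y": 0, "z": 0.3, "rx": 0, "ry": 0, "rz": 0}]}}

```text
clock: 26.82
tool_pos: [0.5582, 0.0443, 0.1033]
orientation: [179.8, 0.2, -19.0]
force: [-5.5, 0.2, 7.9]
opening: 0.0001
gripper_force: 3.9
```

Emit:
{"name": "play_rows", "arguments": {"motion": [{"x": 0, "y": 0, "z": 0.25, "rx": 0, "ry": 0, "rz": 0}, {"x": 0, "y": 0, "z": 0.25, "rx": 0, "ry": 0, "rz": 0}]}}

```text
clock: 27.08
tool_pos: [0.5582, 0.0445, 0.091]
orientation: [179.9, 0.2, -19.1]
force: [-6.9, 2.4, 8.3]
opening: 0.0006
gripper_force: 4.5
```

Emit:
{"name": "play_rows", "arguments": {"motion": [{"x": 0, "y": 0, "z": 0.25, "rx": 0, "ry": 0, "rz": 0}, {"x": 0, "y": 0, "z": 0.2, "rx": 0, "ry": 0, "rz": 0}]}}

```text
clock: 27.32
tool_pos: [0.5589, 0.0445, 0.0799]
orientation: [179.9, 0.1, -19.0]
force: [-2.9, -0.8, 6.3]
opening: 0.0007
gripper_force: 3.9
```

Emit:
{"name": "play_rows", "arguments": {"motion": [{"x": 0, "y": 0, "z": 0.15, "rx": 0, "ry": 0, "rz": 0}, {"x": 0, "y": 0, "z": 0, "rx": 0, "ry": 0, "rz": 0}]}}

```text
clock: 27.58
tool_pos: [0.5595, 0.0445, 0.0763]
orientation: [179.9, 0.1, -19.0]
force: [-0.9, -1.9, 3.4]
opening: 0.0005
gripper_force: 2.1
```

Emit:
{"name": "play_rows", "arguments": {"motion": [{"x": 0, "y": 0, "z": -1, "rx": 0, "ry": 0, "rz": 0}, {"x": 0, "y": 0, "z": -1, "rx": 0, "ry": 0, "rz": 0}, {"x": 0, "y": 0, "z": -1, "rx": 0, "ry": 0, "rz": 0}, {"x": 0.85, "y": 0, "z": 0, "rx": 0, "ry": 0, "rz": 0}, {"x": 0.85, "y": 0, "z": 0, "rx": 0, "ry": 0, "rz": 0}, {"x": 0, "y": 0, "z": 0.7, "rx": 0, "ry": 0, "rz": 0}, {"x": 0, "y": 0, "z": 0.7, "rx": 0, "ry": 0, "rz": 0}, {"x": -0.25, "y": 0, "z": 0, "rx": 0, "ry": 0, "rz": 0}, {"x": -0.25, "y": 0, "z": 0, "rx": 0, "ry": 0, "rz": 0}]}}

```text
clock: 28.7
tool_pos: [0.5893, 0.035, 0.1169]
orientation: [180.0, -0.1, -19.0]
force: [6.1, -3.6, 0.8]
opening: 0.0
gripper_force: 3.1
```

Emit:
{"name": "play_rows", "arguments": {"motion": [{"x": -0.25, "y": 0, "z": 0, "rx": 0, "ry": 0, "rz": 0}, {"x": -0.25, "y": 0, "z": 0, "rx": 0, "ry": 0, "rz": 0}, {"x": -0.25, "y": 0, "z": 0, "rx": 0, "ry": 0, "rz": 0}, {"x": -0.2, "y": 0, "z": 0, "rx": 0, "ry": 0, "rz": 0}]}}

```text
clock: 29.2
tool_pos: [0.5655, 0.043, 0.1172]
orientation: [180.0, -0.0, -19.0]
force: [1.7, -1.2, 2.1]
opening: 0.0004
gripper_force: 1.5
```

Emit:
{"name": "play_rows", "arguments": {"motion": [{"x": 0, "y": 0, "z": -0.8, "rx": 0, "ry": 0, "rz": 0}, {"x": -0.25, "y": 0, "z": 0, "rx": 0, "ry": 0, "rz": 0}, {"x": 0, "y": 0, "z": 0.6, "rx": 0, "ry": 0, "rz": 0}, {"x": 0, "y": 0, "z": 0.3, "rx": 0, "ry": 0, "rz": 0}, {"x": 0, "y": 0, "z": 0.3, "rx": 0, "ry": 0, "rz": 0}]}}

```text
clock: 29.82
tool_pos: [0.5581, 0.0447, 0.1058]
orientation: [179.9, 0.2, -19.0]
force: [-6.7, 1.6, 9.0]
opening: 0.0005
gripper_force: 4.8
```

Emit:
{"name": "play_rows", "arguments": {"motion": [{"x": 0, "y": 0, "z": 0.25, "rx": 0, "ry": 0, "rz": 0}, {"x": 0, "y": 0, "z": 0.25, "rx": 0, "ry": 0, "rz": 0}]}}

```text
clock: 30.08
tool_pos: [0.5585, 0.0448, 0.0935]
orientation: [179.9, 0.2, -19.0]
force: [-6.1, 2.8, 7.8]
opening: 0.0001
gripper_force: 4.4
```

Emit:
{"name": "play_rows", "arguments": {"motion": [{"x": 0, "y": 0, "z": 0.25, "rx": 0, "ry": 0, "rz": 0}, {"x": 0, "y": 0, "z": 0.25, "rx": 0, "ry": 0, "rz": 0}, {"x": 0, "y": 0, "z": 0.15, "rx": 0, "ry": 0, "rz": 0}]}}

```text
clock: 30.45
tool_pos: [0.5601, 0.0448, 0.0778]
orientation: [180.0, 0.0, -19.0]
force: [0.1, -0.8, 7.6]
opening: 0.0005
gripper_force: 3.9
```

Run:
```python
from plant import cams,ctrl
import cv2
a=cams.snapshot("scene");b=cams.snapshot("top")
cv2.imwrite("pics/m7.png",cv2.hconcat([cv2.resize(a[195:285,225:305],(400,450),interpolation=3),cv2.resize(b[165:255,265:345],(400,450),interpolation=3)]))
o=ctrl.get_obs();print(o["clock"],o["tool_pos"],o["force"])
```

```text
30.55 [0.55999034 0.0448636  0.07756477] [-0.29336237 -0.37223336  4.88742478]
```

View pics/m7.png

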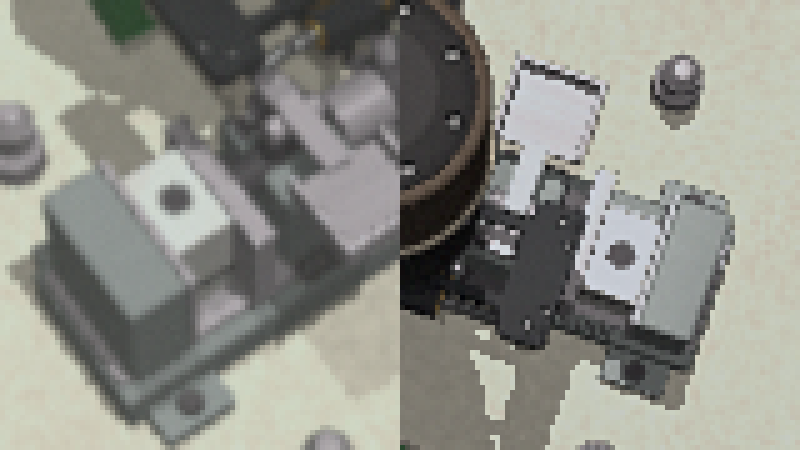

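The cell is snug between the jaws. The paddle has shifted about 3 px, towards the handle, since the previous picture, so the carriage may be backing off. I check the lever's height.

```bash
python3 - <<'E'
from h import *
xv=np.array([.945,-.327,0]);yv=np.array([.327,.945,0]);H=np.array([.595,.0295,0])
def f(n,p): p=p-H; print(n,"x %.4f y %.4f z %.4f"%(p@xv,p@yv,p[2]))
for n,a,b in (("start",sc(548,300),tp(278,130)),("m4",("scene",296.2,248.7),("top",309.4,183.75)),("m7",("scene",295,247),("top",306.4,183.))):
    p,e=tri(a,b); f(n,p)
for z in(.124,.135):
  for n,u,v in(("m4",292,177.9),("m4",309.4,183.75),("m7",289,176.6),("m7",306.4,183)): f("%s %.3f"%(n,z),onz("top",u,v,z))
E
python3 - <<'E'
import cv2
a=cv2.imread("pics/m4.png");print(a.shape)
E
```

```text
start x 0.0819 y 0.0077 z 0.1287
m4 x 0.0842 y -0.0828 z 0.1195
m7 x 0.0811 y -0.0782 z 0.1196
m4 0.124 x 0.0800 y -0.0360 z 0.1240
m4 0.124 x 0.0802 y -0.0883 z 0.1240
m7 0.124 x 0.0807 y -0.0267 z 0.1240
m7 0.124 x 0.0794 y -0.0795 z 0.1240
m4 0.135 x 0.0775 y -0.0365 z 0.1350
m4 0.135 x 0.0777 y -0.0884 z 0.1350
m7 0.135 x 0.0783 y -0.0273 z 0.1350
m7 0.135 x 0.0770 y -0.0797 z 0.1350
(480, 800, 3)
```

Run:
```python
from h import *
xv=np.array([.945,-.327,0]);yv=np.array([.327,.945,0]);H=np.array([.595,.0295,0])
def f(n,p,e): p=p-H; print(n,"x %.4f y %.4f z %.4f e %.4f"%(p@xv,p@yv,p[2],e))
S=lambda x,y:("scene",(x+.5)/5+224.5,(y+.5)/5+194.5); T=lambda x,y:("top",(x-400+.5)/5+264.5,(y+.5)/5+164.5)
S4=lambda x,y:("scene",(x+.5)/4+214.5,(y+.5)/4+164.5); T4=lambda x,y:("top",(x-400+.5)/5+244.5,(y+.5)/4.8+164.5)
f("m7 out-y",*tri(S(350,258),T(607,90)));f("m7 in-y",*tri(S(297,187),T(583,165)))
f("st out-y",*tri(sc(548,300),tp(278,130)));f("st in-y",*tri(sc(492,232),tp(262,202)))
f("m4 out-y",*tri(S4(327,333),T4(722,90)));f("m4 out+y",*tri(S4(400,285),T4(635,62)))
f("m7 hole",*tri(S(176,198),T(621,253)));f("m7 jaw",*tri(S(272,238),T(596,172)))
f("m4 hole",*tri(S4(181,278),T4(722,243)));f("st hole",*tri(sc(254,318),tp(403,331)))
import cv2
m=cv2.imread("pics/m7.png"); s=cv2.imread("pics/ca.png")
print(m[225,330:345:5].tolist(), )
```

```text
m7 out-y x 0.0806 y -0.0777 z 0.1227 e 0.0007
m7 in-y x 0.0357 y -0.0776 z 0.1225 e 0.0035
st out-y x 0.0819 y 0.0077 z 0.1287 e 0.0020
st in-y x 0.0379 y 0.0042 z 0.1350 e 0.0035
m4 out-y x 0.0840 y -0.0818 z 0.1224 e 0.0114
m4 out+y x 0.0835 y -0.0295 z 0.1245 e 0.0116
m7 hole x -0.0023 y -0.1172 z 0.0972 e 0.0026
m7 jaw x 0.0386 y -0.0890 z 0.0904 e 0.0041
m4 hole x -0.0022 y -0.1174 z 0.0979 e 0.0020
st hole x -0.0026 y -0.1012 z 0.0969 e 0.0022
[[159, 157, 162], [163, 161, 165], [165, 161, 165]]
```

Run:
```python
from h import *
import cv2
a=cams.snapshot("scene");b=cams.snapshot("top");cv2.imwrite("pics/s8.png",a);cv2.imwrite("pics/t8.png",b)
xv=np.array([.945,-.327,0]);yv=np.array([.327,.945,0])
g=lambda i:cv2.magnitude(*[cv2.Sobel(cv2.GaussianBlur(cv2.cvtColor(i,6).astype(np.float32),(3,3),0),5,*d) for d in((1,0),(0,1))])
def match(i0,i1,box,rng):
    x,y,w,h=box;x0,y0,x1,y1=rng
    up=lambda q:cv2.resize(q,None,fx=4,fy=4,interpolation=2)
    r=cv2.matchTemplate(up(i1[y0:y1,x0:x1]),up(i0[y:y+h,x:x+w]),5);_,v,_,l=cv2.minMaxLoc(r)
    return l[0]/4+x0-x,l[1]/4+y0-y,v
s0=cv2.imread("pics/scene0.png");t0=cv2.imread("pics/top0.png")
ms=match(s0,a,(312,203,33,28),(270,215,325,262)); mt=match(t0,b,(257,164,24,24),(275,165,320,205))
msg=match(g(s0),g(a),(312,203,33,28),(270,215,325,262)); mtg=match(g(t0),g(b),(257,164,24,24),(275,165,320,205))
print(ms,mt,msg,mtg)
P0=np.array([.661,.042,.124])
def px(n,p):
    c=cams.get_calibration(n);f=210/np.tan(np.radians(c["vertical_fov"]/2))
    q=R.from_euler("xyz",c["rotation"],degrees=True).inv().apply(p-c["position"]);return np.array([c["cx"]+f*q[0]/-q[2],c["cy"]-f*q[1]/-q[2]])
for A,B in((ms,mt),(msg,mtg)):
    o=np.r_[px("scene",P0)+A[:2],px("top",P0)+B[:2]]
    from scipy.optimize import least_squares
    r=least_squares(lambda d:np.r_[px("scene",P0+d[0]*yv+[0,0,d[1]]+d[2]*xv),px("top",P0+d[0]*yv+[0,0,d[1]]+d[2]*xv)]-o,[-.09,0,0]); print("D,dz,dx",r.x,r.fun)
```

```text
(-29.0, 17.75, 0.725145161151886) (28.5, 9.75, 0.5519450306892395) (-29.0, 18.0, 0.6413812637329102) (28.25, 9.75, 0.6327115297317505)
D,dz,dx [-0.08553723  0.00023094  0.00013829] [-0.11372463  0.0203468  -0.09705784 -0.10285234]
D,dz,dx [-8.51225183e-02 -1.38193569e-03  7.06056563e-05] [-0.01362929  0.00243869 -0.01162935 -0.01232511]
```

The lever is fully up (dz ≈ 0), but the carriage has slipped back about 9 mm: I over-tightened against its lock. Next I test how much load a spoke holds at rest, pushing gently.

Emit:
{"name": "play_rows", "arguments": {"motion": [{"x": 0, "y": 0, "z": -1, "rx": 0, "ry": 0, "rz": 0}, {"x": 0, "y": -0.3, "z": -1, "rx": 0, "ry": 0, "rz": 0}, {"x": 0, "y": 0, "z": -1, "rx": 0, "ry": 0, "rz": 0}, {"x": 0.85, "y": 0, "z": 0, "rx": 0, "ry": 0, "rz": 0}, {"x": 0.8, "y": 0, "z": 0, "rx": 0, "ry": 0, "rz": 0}, {"x": 0, "y": 0, "z": 0.7, "rx": 0, "ry": 0, "rz": 0}, {"x": 0, "y": 0, "z": 0.7, "rx": 0, "ry": 0, "rz": 0}, {"x": -0.15, "y": 0, "z": 0, "rx": 0, "ry": 0, "rz": 0}, {"x": -0.1, "y": 0, "z": 0, "rx": 0, "ry": 0, "rz": 0}]}}

```text
clock: 31.78
tool_pos: [0.5963, 0.0407, 0.1179]
orientation: [180.0, -0.1, -19.0]
force: [5.9, -1.7, 0.5]
opening: 0.0004
gripper_force: 2.6
```

Emit:
{"name": "play_rows", "arguments": {"motion": [{"x": -0.1, "y": 0, "z": 0, "rx": 0, "ry": 0, "rz": 0}]}}

```text
clock: 31.9
tool_pos: [0.594, 0.0416, 0.1182]
orientation: [-180.0, -0.1, -19.0]
force: [5.5, -2.5, 0.3]
opening: 0.0004
gripper_force: 2.5
```

Emit:
{"name": "play_rows", "arguments": {"motion": [{"x": -0.08, "y": 0, "z": 0, "rx": 0, "ry": 0, "rz": 0}]}}

```text
clock: 32.02
tool_pos: [0.5922, 0.0423, 0.1183]
orientation: [-180.0, -0.1, -19.0]
force: [6.2, -2.0, 0.9]
opening: 0.0004
gripper_force: 2.4
```

Emit:
{"name": "play_rows", "arguments": {"motion": [{"x": 0, "y": 0, "z": 0, "rx": 0, "ry": 0, "rz": 0}, {"x": 0, "y": 0, "z": 0, "rx": 0, "ry": 0, "rz": 0}]}}

```text
clock: 32.28
tool_pos: [0.5916, 0.0424, 0.1184]
orientation: [-180.0, -0.0, -19.0]
force: [4.2, 0.5, 0.6]
opening: 0.0003
gripper_force: 1.9
```

Run:
```python
from h import *
import cv2
xv=np.array([.945,-.327,0]);yv=np.array([.327,.945,0])
m6=cv2.imread("pics/m6.png");b6=np.zeros((420,560,3),np.uint8);b6[165:265,235:335]=cv2.resize(m6[:,400:],(100,100),interpolation=3)
m4=cv2.imread("pics/m4.png");b4=np.zeros((420,560,3),np.uint8);b4[165:265,245:325]=cv2.resize(m4[:,400:],(80,100),interpolation=3)
t8=cv2.imread("pics/t8.png");t9=cams.snapshot("top");cv2.imwrite("pics/t9.png",t9)
def match(i0,i1,box,m=8):
    x,y,w,h=box;up=lambda q:cv2.resize(q,None,fx=8,fy=8,interpolation=2)
    r=cv2.matchTemplate(up(i1[y-m:y+h+m,x-m:x+w+m]),up(i0[y:y+h,x:x+w]),5);_,v,_,l=cv2.minMaxLoc(r)
    return l[0]/8-m,l[1]/8-m,round(v,3)
pad=(284,174,24,22); jaw=(301,198,10,14)
for n,i in(("m4",b4),("m6",b6),("t9",t9)): print(n,"pad",match(t8,i,pad),"jaw",match(t8,i,jaw,5))
```

```text
m4 pad (3.0, 1.0, 0.903) jaw (0.125, 0.25, 0.831)
m6 pad (1.875, 0.5, 0.77) jaw (0.0, 0.0, 0.939)
t9 pad (0.0, -0.125, 0.606) jaw (-0.125, 0.0, 0.705)
```

The load is near the free-running value and the carriage is creeping back while the jaw stays put, so the lock isn't holding. I press and release the lever again to re-seat it, keeping this tool orientation.

Emit:
{"name": "play_rows", "arguments": {"motion": [{"x": 0.1, "y": 0, "z": -0.8, "rx": 0, "ry": 0, "rz": 0}, {"x": 0, "y": 0, "z": -0.8, "rx": 0, "ry": 0, "rz": 0}, {"x": 0.8, "y": 0.84, "z": 0, "rx": 0, "ry": 0, "rz": 0}, {"x": 0.8, "y": 0.84, "z": 0, "rx": 0, "ry": 0, "rz": 0}, {"x": 0.8, "y": 0.84, "z": 0, "rx": 0, "ry": 0, "rz": 0}, {"x": 0, "y": 0, "z": 0.6, "rx": 0, "ry": 0, "rz": 0}, {"x": 0, "y": 0, "z": 0.4, "rx": 0, "ry": 0, "rz": 0}, {"x": 0, "y": 0, "z": 0.2, "rx": 0, "ry": 0, "rz": 0}]}}

```text
clock: 33.33
tool_pos: [0.6286, -0.0372, 0.1271]
orientation: [179.9, 0.1, -19.0]
force: [-0.1, -0.3, -0.4]
opening: 0.0004
gripper_force: 0.0
```

Emit:
{"name": "play_rows", "arguments": {"motion": [{"x": 0, "y": 0, "z": 0.1, "rx": 0, "ry": 0, "rz": 0}]}}

```text
clock: 33.45
tool_pos: [0.6295, -0.0372, 0.1256]
orientation: [180.0, 0.0, -19.0]
force: [0.3, -0.4, -0.0]
opening: 0.0006
gripper_force: 0.0
```

Emit:
{"name": "play_rows", "arguments": {"motion": [{"x": 0, "y": 0, "z": 0.06, "rx": 0, "ry": 0, "rz": 0}]}}

```text
clock: 33.58
tool_pos: [0.63, -0.0374, 0.1248]
orientation: [-180.0, -0.0, -19.0]
force: [0.3, 0.2, 1.5]
opening: 0.0004
gripper_force: 0.9
```

Emit:
{"name": "play_rows", "arguments": {"motion": [{"x": 0, "y": 0, "z": 0.06, "rx": 0, "ry": 0, "rz": 0}]}}

```text
clock: 33.7
tool_pos: [0.6302, -0.0375, 0.1238]
orientation: [-180.0, -0.1, -19.0]
force: [-0.8, 1.2, 5.0]
opening: 0.0003
gripper_force: 2.2
```

Emit:
{"name": "play_rows", "arguments": {"motion": [{"x": 0, "y": 0, "z": 0.1, "rx": 0, "ry": 0, "rz": 0}]}}

```text
clock: 33.83
tool_pos: [0.6305, -0.0376, 0.1217]
orientation: [-180.0, -0.1, -19.0]
force: [-1.7, 1.4, 7.6]
opening: 0.0003
gripper_force: 3.6
```

The contact at z = 0.124 confirms the lever was up, so the lock gave way under over-tightening. I press, push the carriage snug, release, and then tighten gently.

Emit:
{"name": "play_rows", "arguments": {"motion": [{"x": 0, "y": 0, "z": 0.15, "rx": 0, "ry": 0, "rz": 0}, {"x": 0, "y": 0, "z": 0.15, "rx": 0, "ry": 0, "rz": 0}, {"x": 0, "y": 0.08, "z": 0, "rx": 0, "ry": 0, "rz": 0}, {"x": 0, "y": 0.08, "z": 0, "rx": 0, "ry": 0, "rz": 0}, {"x": 0, "y": 0.08, "z": 0, "rx": 0, "ry": 0, "rz": 0}]}}

```text
clock: 34.45
tool_pos: [0.6308, -0.0423, 0.1154]
orientation: [-179.8, -0.3, -19.0]
force: [2.0, 5.4, 7.2]
opening: 0.0005
gripper_force: 4.0
```

Emit:
{"name": "play_rows", "arguments": {"motion": [{"x": 0, "y": 0.08, "z": 0, "rx": 0, "ry": 0, "rz": 0}]}}

```text
clock: 34.58
tool_pos: [0.6304, -0.0442, 0.1155]
orientation: [-179.8, -0.4, -19.0]
force: [3.7, 5.4, 8.3]
opening: 0.0004
gripper_force: 4.0
```

Emit:
{"name": "play_rows", "arguments": {"motion": [{"x": 0, "y": 0.08, "z": 0, "rx": 0, "ry": 0, "rz": 0}]}}

```text
clock: 34.7
tool_pos: [0.6302, -0.0451, 0.1155]
orientation: [-179.7, -0.4, -19.0]
force: [3.6, 14.4, 7.1]
opening: 0.0003
gripper_force: 8.4
```

Emit:
{"name": "play_rows", "arguments": {"motion": [{"x": 0, "y": 0.08, "z": 0, "rx": 0, "ry": 0, "rz": 0}]}}

```text
clock: 34.83
tool_pos: [0.6301, -0.0453, 0.1155]
orientation: [-179.5, -0.4, -19.0]
force: [3.0, 21.5, 8.0]
opening: 0.0003
gripper_force: 12.0
```

Emit:
{"name": "play_rows", "arguments": {"motion": [{"x": 0, "y": -0.06, "z": 0, "rx": 0, "ry": 0, "rz": 0}, {"x": 0, "y": 0, "z": -0.2, "rx": 0, "ry": 0, "rz": 0}, {"x": 0, "y": 0, "z": -0.25, "rx": 0, "ry": 0, "rz": 0}, {"x": 0, "y": -0.08, "z": -0.4, "rx": 0, "ry": 0, "rz": 0}, {"x": 0, "y": 0, "z": -0.8, "rx": 0, "ry": 0, "rz": 0}, {"x": -0.9, "y": -0.64, "z": 0, "rx": 0, "ry": 0, "rz": 0}, {"x": -0.9, "y": -0.64, "z": 0, "rx": 0, "ry": 0, "rz": 0}, {"x": -0.9, "y": -0.64, "z": 0, "rx": 0, "ry": 0, "rz": 0}, {"x": -0.9, "y": -0.64, "z": 0, "rx": 0, "ry": 0, "rz": 0}, {"x": 0, "y": 0, "z": 0.6, "rx": 0, "ry": 0, "rz": 0}, {"x": 0, "y": 0, "z": 0.2, "rx": 0, "ry": 0, "rz": 0}]}}

```text
clock: 36.2
tool_pos: [0.5624, 0.0437, 0.1333]
orientation: [180.0, 0.1, -19.0]
force: [0.1, 0.1, 0.8]
opening: 0.0002
gripper_force: 0.0
```

Run:
```python
from h import *
import cv2
from plant import ctrl
b=cams.snapshot("top");cv2.imwrite("pics/t10.png",b)
o=ctrl.get_obs();print(o["clock"],o["tool_pos"],o["force"])
t8=cv2.imread("pics/t8.png")
def match(i0,i1,box,m=8):
    x,y,w,h=box;up=lambda q:cv2.resize(q,None,fx=8,fy=8,interpolation=2)
    r=cv2.matchTemplate(up(i1[y-m:y+h+m,x-m:x+w+m]),up(i0[y:y+h,x:x+w]),5);_,v,_,l=cv2.minMaxLoc(r)
    return l[0]/8-m,l[1]/8-m,round(v,3)
print("pad",match(t8,b,(284,174,24,22)),"jaw",match(t8,b,(301,198,10,14),5),"cell",match(t8,b,(301,204,16,20),5))
```

```text
36.25 [0.56237206 0.04343074 0.13285546] [-0.00145255  0.46241363 -1.09599923]
pad (0.0, -0.125, 0.887) jaw (0.125, 0.125, 0.833) cell (0.125, 0.0, 0.907)
```

Emit:
{"name": "play_rows", "arguments": {"motion": [{"x": 0, "y": -0.2, "z": 0.2, "rx": 0, "ry": 0, "rz": 0}, {"x": 0, "y": 0, "z": 0.15, "rx": 0, "ry": 0, "rz": 0}]}}

```text
clock: 36.5
tool_pos: [0.5651, 0.0492, 0.1265]
orientation: [-180.0, -0.0, -19.0]
force: [-9.1, 4.7, 18.0]
opening: 0.0002
gripper_force: 8.7
```

Emit:
{"name": "play_rows", "arguments": {"motion": [{"x": 0, "y": 0, "z": 0.15, "rx": 0, "ry": 0, "rz": 0}, {"x": 0, "y": 0, "z": 0.15, "rx": 0, "ry": 0, "rz": 0}]}}

```text
clock: 36.75
tool_pos: [0.5637, 0.0487, 0.1194]
orientation: [180.0, 0.1, -19.0]
force: [-13.6, 4.6, 18.5]
opening: 0.0006
gripper_force: 9.5
```

Emit:
{"name": "play_rows", "arguments": {"motion": [{"x": 0, "y": 0, "z": 0.15, "rx": 0, "ry": 0, "rz": 0}, {"x": 0, "y": 0, "z": 0.15, "rx": 0, "ry": 0, "rz": 0}]}}

```text
clock: 37.0
tool_pos: [0.5634, 0.0482, 0.1115]
orientation: [179.9, 0.1, -19.0]
force: [-11.4, 0.4, 15.2]
opening: 0.0004
gripper_force: 7.7
```

Emit:
{"name": "play_rows", "arguments": {"motion": [{"x": 0, "y": 0, "z": 0, "rx": 0, "ry": 0, "rz": 0}, {"x": 0, "y": 0, "z": 0, "rx": 0, "ry": 0, "rz": 0}]}}

```text
clock: 37.25
tool_pos: [0.5634, 0.0482, 0.111]
orientation: [179.9, 0.1, -19.1]
force: [-7.7, -0.0, 10.8]
opening: 0.0002
gripper_force: 5.6
```

```bash
cat > c.py <<'E'
from h import *
import cv2,sys
from plant import ctrl
b=cams.snapshot("top")
o=ctrl.get_obs();print(o["clock"],o["tool_pos"],o["force"])
t8=cv2.imread("pics/t8.png")
def match(i0,i1,box,m=8):
    x,y,w,h=box;up=lambda q:cv2.resize(q,None,fx=8,fy=8,interpolation=2)
    r=cv2.matchTemplate(up(i1[y-m:y+h+m,x-m:x+w+m]),up(i0[y:y+h,x:x+w]),5);_,v,_,l=cv2.minMaxLoc(r)
    return l[0]/8-m,l[1]/8-m,round(v,3)
print("pad",match(t8,b,(284,174,24,22)),"jaw",match(t8,b,(301,198,10,14),5),"cell",match(t8,b,(301,204,16,20),5))
E
python3 c.py
```

```text
37.3 [0.56337391 0.04814073 0.11107889] [-9.49739591  2.24433678 10.82021376]
pad (0.0, -0.125, 0.928) jaw (-0.125, 0.0, 0.824) cell (0.0, 0.0, 0.911)
```

Emit:
{"name": "play_rows", "arguments": {"motion": [{"x": 0, "y": 0, "z": 0.12, "rx": 0, "ry": 0, "rz": 0}, {"x": 0, "y": 0, "z": 0.12, "rx": 0, "ry": 0, "rz": 0}]}}

```text
clock: 37.55
tool_pos: [0.5632, 0.0481, 0.1053]
orientation: [179.9, 0.1, -19.1]
force: [-11.7, 0.7, 16.1]
opening: 0.0003
gripper_force: 7.7
```

Emit:
{"name": "play_rows", "arguments": {"motion": [{"x": 0, "y": 0, "z": 0.12, "rx": 0, "ry": 0, "rz": 0}, {"x": 0, "y": 0, "z": 0.12, "rx": 0, "ry": 0, "rz": 0}]}}

```text
clock: 37.8
tool_pos: [0.563, 0.048, 0.0993]
orientation: [179.9, 0.1, -19.1]
force: [-11.7, 1.5, 15.4]
opening: 0.0003
gripper_force: 7.9
```

Emit:
{"name": "play_rows", "arguments": {"motion": [{"x": 0, "y": 0, "z": 0, "rx": 0, "ry": 0, "rz": 0}, {"x": 0, "y": 0, "z": 0, "rx": 0, "ry": 0, "rz": 0}]}}

```text
clock: 38.05
tool_pos: [0.5632, 0.048, 0.099]
orientation: [179.9, 0.1, -19.1]
force: [-8.8, -0.7, 12.3]
opening: 0.0004
gripper_force: 5.7
```

```bash
python3 c.py
```

```text
38.1 [0.56320637 0.04796924 0.0989761 ] [-9.34220311  0.26719038 11.54484464]
pad (0.0, -0.125, 0.925) jaw (-0.125, 0.125, 0.847) cell (0.0, 0.0, 0.917)
```

The spoke now holds about 12 N at rest at roughly 42 mm out, well above the 8 N that counts as tight. The carriage, jaw and cell have not moved. I lift clear and check.

Emit:
{"name": "play_rows", "arguments": {"motion": [{"x": 0, "y": 0, "z": -0.3, "rx": 0, "ry": 0, "rz": 0}, {"x": 0, "y": 0, "z": -0.9, "rx": 0, "ry": 0, "rz": 0}, {"x": -0.3, "y": 0, "z": -0.9, "rx": 0, "ry": 0, "rz": 0}, {"x": -0.5, "y": 0, "z": -0.9, "rx": 0, "ry": 0, "rz": 0}, {"x": -0.5, "y": -0.5, "z": -0.9, "rx": 0, "ry": 0, "rz": 0}, {"x": 0, "y": 0, "z": 0, "rx": 0, "ry": 0, "rz": 0}]}}

```text
clock: 38.85
tool_pos: [0.539, 0.072, 0.198]
orientation: [-179.8, -0.2, -19.0]
force: [-1.0, 0.5, -0.8]
opening: 0.0007
gripper_force: 0.0
```

```bash
python3 c.py
```

```text
38.9 [0.53842658 0.0715475  0.19670061] [-0.29037184 -0.56411804 -0.08482358]
pad (0.0, -0.125, 0.923) jaw (-0.125, 0.0, 0.846) cell (-0.125, 0.0, 0.923)
```

```bash
python3 -c "
from plant import workorder
print(workorder.close_job())"
```

```text
the job is handed in; nothing more can be done
None
```

I handed the job in at about 39 s: the load cell stands upright between the jaws, the lever is up and the handle held about 12 N at rest (8 N is tight), but my first tightening pushed the locked carriage back about 9 mm, so I pressed and released the lever again and re-tightened more gently.

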